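Pull the filter plate from under its flap and hold it up to the light

ROBOT

A 7-joint arm with a two-finger parallel gripper is mounted at the origin on the work surface; the furniture and walls round the work are solid. World frame = base frame: x ahead of the robot, y to its left, z up, the work surface at z = 0. Lengths are in mm, angles in rad, forces in N, time in s.
With the tool pointing down it reaches from about 425 to 875 mm from the base axis. Payload 8.4 kg.
Tool frame: the origin (TCP) lies on the centre line of the jaws, within the pads' length; the fingertips stand 17 mm ahead of it and the grasp point (between the pads) lies 2 mm behind it; z points along the fingers, y is the direction in which the jaws open and shut (so a half turn about z gives the same grasp; the last joint's range is limited). The gripper opens to 85 mm and grips with 20 to 120 N. Pads are 22 mm wide; open, the fingers measure 114 mm over their backs; the gripper's body (76 mm by 85 mm) begins 54 mm behind the grasp point. The pads swing forward as they close: fully open they stand 13 mm farther back than shut.
Start: joints at [-1.407, 0.333, 0.04, 1.465, -0.013, 1.343, -0.059], TCP at [168.863, 627.654, 248.308] pointing down, gripper open.
Joint ranges: [-2.58, 2.58], [-0.38, 2.09], [-1.3, 1.39], [0.25, 2.4], [-1.5, 4.64], [0.08, 2.09], [-2.65, 2.65]. Speed limits (rad/s): [2.22, 2.22, 2.79, 2.79, 3.14, 3.14, 3.14].

INTERFACE

Orientations are given as a unit quaternion [x, y, z, w].
In Python, from station import env gives the robot as it stands. Calls block until the motion is done:
- env.move_to(position, orientation): joint-space move of the TCP to a pose.
- env.move_l(position, frame=None, rate=150, stop_force=None): straight line of the TCP; frame=None keeps the orientation; rate is the mean speed in mm/s. With stop_force (N) it stops when the force on the tool has changed by that much, and returns True; else False.
- env.goto_joints(angles): joint-space move.
- env.set_gripper(opening, squeeze=None): opening from 0.0 (shut) to 1.0 (fully open); squeeze is the grip in N (None keeps the last); returns when the fingers have stopped.
- env.sleep(seconds).
- env.inverse_kinematics(position, orientation): joint angles nearest the present ones, or None.
- env.read_state(): the state.
- env.snapshot(name): name is "scene" or "top"; returns the picture (420x560x3 uint8, blue, green, red); there is no depth.
- env.camera_params(name): a dict with "camera_matrix" (3x3 intrinsics, pixels), "k1" (the pictures are not rectified: a ray, as slopes to the right and down, at radius r is drawn at 1 + k1 r^2 times it, then the intrinsics apply), "eye" and "attitude" of the camera in the world. Camera axes: x right, y down, z forward; pixel columns grow to the right and rows downward; lengths in mm; the calibration is good to about 2 mm. A picture is of the moment at which its call begins. camera_params takes no time and is no camera call.
A pose or a line that the arm cannot do raises env.MotionError and nothing moves.
- env.sign_off(): hands the job in, once; it reports no verdict.
The state is a dict: "clock": time; "joint_positions": joint angles; "joint_velocities": joint speeds; "joint_torque": joint torques, N m; "ee_pos": TCP position; "orientation": TCP orientation; "ft_force": force on the tool from outside, world axes, zero at the start; "moment": the same for the moment, N m; "opening": opening from 0.0 (shut) to 1.0 (fully open).
Only numpy, scipy, OpenCV 4.12 (cv2) and the standard library are available. Lean on these libraries where they do the work, as an engineer would, in place of code of your own. Each camera call takes 0.05 s, during which the arm holds its last target.

TASK

Swing the blue flap of the grey filter box up by its red tongue until it stands fully open, then draw the plate with the yellow tab straight up out of its slot; leave the plate with the green tab in its slot. Hold the yellow-tabbed plate upright in front of the lit face of the inspection light for checking: centred on it, squarely facing it, about 7 cm away and not touching it. Finish while still holding the plate there, with the flap left open and the tape roll, sanding block and clamp on the bench undisturbed.

Things in the scene. Friction and masses are not known exactly. Their poses are not given: they have to be found in the camera images.
- filter_box: Grey sheet-metal filter box fixed to the bench, 110 (x) x 180 (y) x 105 mm high, walls 5 mm. Origin: centre of the underside; z up, x towards the back; the front (-x) has the vent slits and the red tongue. Yaw varies, and it may stand left or right of the light. The blue flap covers its whole top.
- deck_middle (a point): Middle of the black deck inside the box, 66 mm above the bench; axes as the box's. Slots at y = +33 and -33 mm, 73 (x) x 11 mm, a plate in each standing on a floor 6 mm above the bench. Free space above the deck 100 (x) x 170 mm (y): come down on a tab from above with the fingers opened to at most 50 mm, closing along y; tips may reach the deck.
- flap (a joint): Hinge of the flat blue flap (112 x 180 x 5 mm), rad: 0 shut, level on the rim; grows as the front edge swings up and back; 1.57 upright; stop at 1.95. Hinge friction 0.1 N m: it stays where it is left. May start ajar by up to 0.12. Fully open means upright or farther back.
- tongue (a point): Grip point on the flap's red tongue, 140 mm from the hinge line, 28 mm in front of the flap's front edge; 108 mm above the bench when shut. The tongue is 16 mm wide (box's y), 7 mm thick, projects 48 mm from the front edge in the plane of the flap; pinch it from above across its width. Frame turns with the flap.
- hinge_line (a point): Middle of the flap's hinge axis, at the back upper edge of the box (box x +55 mm, y 0, 105 mm above the bench); the axis runs along the box's y. Axes as the box's.
- filter_plate: The plate to take: loose, about 80 g, white frame 70 (x) x 8 (y) x 64 mm high, tan pleats; on top a yellow tab 30 (x) x 10 (y) x 26 mm high. Origin: centre of the underside; z up, y normal to its faces. Stands in either slot along the box's x, hidden by the shut flap; tab top 96 mm above the bench. Free of the slot after rising 65 mm, clear of the box after 105 mm.
- plate_middle (a point): Middle of the filter plate's pleated area, 32 mm above its underside and 45 mm below the top of its tab; axes as the plate's.
- spare_plate: The plate to leave: same shape and size, dark pleats and a green tab; stands in the other slot.
- light_panel: Inspection light fixed to the bench: upright black panel 150 x 150 x 16 mm, its middle 130 mm and its top 205 mm above the bench; the foot reaches 25 mm in front of the panel's middle plane. Origin: at the bench under the panel's middle; x points away from the lit side. Yaw varies; it may stand left or right of the box.
- light_middle (a point): Middle of the lit white face (130 x 130 mm), 130 mm above the bench. Its -x points straight out of the lit face; axes as the light panel's.
- tape_roll: Bystander: roll of black tape, 58 x 56 x 19 mm, loose.
- sanding_pad: Bystander: brown sanding block, 110 x 67 x 30 mm, loose.
- clamp: Bystander: orange spring clamp, 152 x 72 x 24 mm, loose.
Not all that is in view belongs to the job. What is shaped like the light_panel but turquoise is not meant.

How it is judged:
By the outcome, as a careful person would: the job done as asked, in the order asked, and still so for the second after the job is handed in, while the arm keeps its last pose, push and grip.
It also fails if it takes over 58 s, if anything falls off the work surface, if the arm or the gripper's body presses on something with over 40 N, if the wrist force passes 120 N, or if a joint passes its speed limit or range.

## Working session

There is one attempt and no reset: what is moved stays moved. The work goes in short steps, each a Python script; the robot and the scene stay as the last script left them, time stands still between calls to the robot, and variables do not carry over. Pictures are saved under pics/ and viewed, and the job is handed in when it is done.

```bash
ls; mkdir -p pics; python3 - <<'E'
from station import env
import cv2
for n in("scene","top"):
    im=env.snapshot(n); cv2.imwrite(f"pics/{n}0.png",im)
    print(n,env.camera_params(n))
print(env.read_state())
E
```

```text
pics
scene {'camera_matrix': array([[516.66597791,   0.        , 275.83601849],
       [  0.        , 516.66597791, 202.35062889],
       [  0.        ,   0.        ,   1.        ]]), 'k1': 0.0123488185292554, 'eye': array([-460.62397809, -711.91821563,  603.7753913 ]), 'attitude': array([ 0.76591766, -0.34066169,  0.2218784 , -0.49808606])}
top {'camera_matrix': array([[454.35410039,   0.        , 271.0306186 ],
       [  0.        , 454.35410039, 212.45422442],
       [  0.        ,   0.        ,   1.        ]]), 'k1': -0.07319634987657107, 'eye': array([ 321.77056911,   98.09008846, 1143.09076338]), 'attitude': array([ 0.70973974, -0.70394094,  0.02262018, -0.01499916])}
{'clock': 0.1, 'joint_positions': array([-1.40720308,  0.3338554 ,  0.03988255,  1.46619756, -0.01341623,
        1.34329541, -0.05850861]), 'joint_velocities': array([ 0.00100253, -0.00212122,  0.00194058, -0.00227464,  0.00135575,
       -0.00051646, -0.00040644]), 'joint_torque': array([ 4.62573662e-03, -6.60011458e+01,  1.37087122e+00, -4.06470573e+01,
        1.71500602e-02,  8.96861020e-03, -4.69215911e-05]), 'ee_pos': array([168.77736082, 627.29803628, 247.49330182]), 'orientation': array([ 1.31037061e-01,  9.91377191e-01, -7.42822758e-04, -5.42808704e-05]), 'ft_force': array([ 0.33083367,  1.10263669, -0.26950778]), 'moment': array([ 0.01481242, -0.06550751,  0.01534483]), 'opening': 0.9992111072135414}
```

View pics/scene0.png

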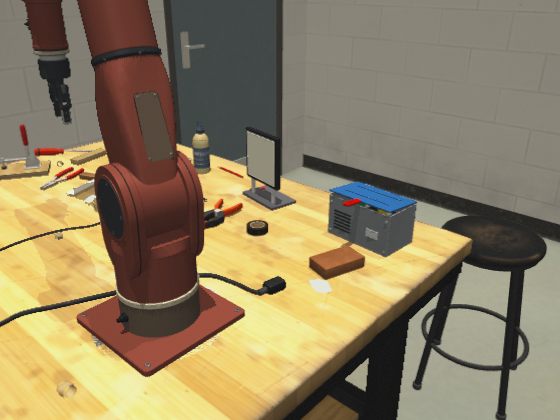

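View pics/top0.png

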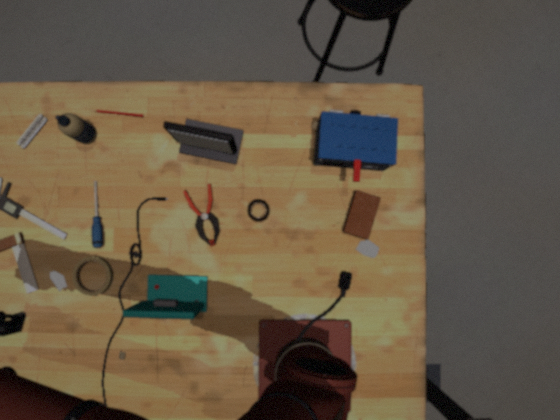

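The scene view shows the box with its blue flap (about 370,197) and red tongue (352,203), and the lit panel at (265,160). In the top view the box is at (357,138), the tongue at (357,172), the light at (202,140), and the turquoise decoy at (165,297). Next I'll get enlarged crops and helper functions.

```bash
cat > h.py <<'E'
import numpy as np,cv2
from scipy.spatial.transform import Rotation as R
from station import env
def ray(cam,uv):
    p=env.camera_params(cam);K=p['camera_matrix']
    d=np.array([(uv[0]-K[0,2])/K[0,0],(uv[1]-K[1,2])/K[1,1]])
    s=d.copy()
    for _ in range(20): s=d/(1+p['k1']*(s@s))
    v=R.from_quat(p['attitude']).apply([s[0],s[1],1.]); return p['eye'],v/np.linalg.norm(v)
def onz(cam,uv,z):
    e,v=ray(cam,uv); return e+v*(z-e[2])/v[2]
def proj(cam,P):
    p=env.camera_params(cam);K=p['camera_matrix']
    q=R.from_quat(p['attitude']).inv().apply(np.asarray(P,float)-p['eye']); s=q[:2]/q[2]
    s=s*(1+p['k1']*(s@s)); return np.array([K[0,0]*s[0]+K[0,2],K[1,1]*s[1]+K[1,2]])
def tri(a,b):
    e1,v1=ray('scene',a);e2,v2=ray('top',b)
    A=np.stack([v1,-v2],1);t=np.linalg.lstsq(A,e2-e1,rcond=None)[0]
    p,q=e1+t[0]*v1,e2+t[1]*v2; return (p+q)/2,np.linalg.norm(p-q)
def crop(im,x0,y0,x1,y1,f,name):
    cv2.imwrite(name,cv2.resize(im[y0:y1,x0:x1],None,fx=f,fy=f,interpolation=cv2.INTER_CUBIC))
E
python3 - <<'E'
from h import *
S=cv2.imread('pics/scene0.png');T=cv2.imread('pics/top0.png')
a=cv2.resize(S[120:260,235:425],None,fx=4,fy=4,interpolation=cv2.INTER_CUBIC);cv2.imwrite('pics/s1.png',a)
b=np.clip(T[95:195,155:410].astype(float)*1.6,0,255).astype(np.uint8);cv2.imwrite('pics/t1.png',cv2.resize(b,None,fx=3.1,fy=3.1,interpolation=cv2.INTER_CUBIC))
def blob(im,m,lab):
    n,l,st,c=cv2.connectedComponentsWithStats(m.astype(np.uint8))
    for i in range(1,n):
        if st[i,4]>15:
            pts=np.argwhere(l==i)[:,::-1].astype(np.float32)
            q=cv2.approxPolyDP(cv2.convexHull(pts),3,True).reshape(-1,2)
            print(lab,st[i],c[i].round(1),q.tolist())
for n,im in(('scene',S),('top',T)):
    h=cv2.cvtColor(im,cv2.COLOR_BGR2HSV);H,s,v=[h[...,i] for i in range(3)]
    reg=np.zeros(H.shape,bool)
    if n=='scene': reg[170:255,320:420]=1
    else: reg[95:195,310:405]=1
    blob(im,reg&((H<6)|(H>174))&(s>150)&(v>70),n+' red')
    blob(im,reg&(H>98)&(H<115)&(s>130),n+' blue')
E
```

```text
scene red [343 199  18   8  84] [351.4 202.2] [[360.0, 200.0], [348.0, 206.0], [343.0, 204.0]]
scene blue [ 330  182   86   30 1190] [373.7 196.3] [[415.0, 202.0], [387.0, 211.0], [330.0, 189.0], [360.0, 182.0]]
top red [353 160   8  21 129] [356.6 169.5] [[358.0, 160.0], [359.0, 176.0], [354.0, 180.0], [353.0, 166.0]]
top blue [ 318  113   79   52 3484] [357.  137.9] [[396.0, 121.0], [393.0, 163.0], [318.0, 157.0], [323.0, 113.0], [358.0, 113.0]]
```

View pics/s1.png

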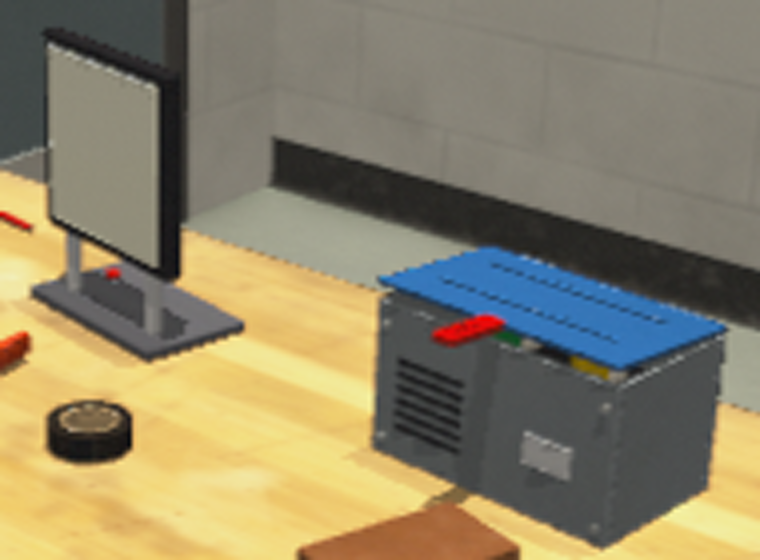

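View pics/t1.png

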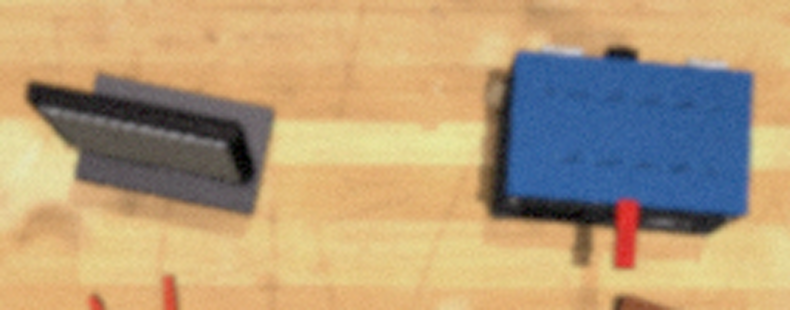

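The flap is ajar. The yellow tab shows under its front edge towards −y, at about (590,365) in the crop, and the green one is on the +y side. Now I'll measure corners across both views.

```bash
python3 - <<'E'
from h import *
np.set_printoptions(precision=1,suppress=True)
s=lambda x,y:(235+(x+.5)/4-.5,120+(y+.5)/4-.5); t=lambda x,y:(155+(x+.5)/3.1-.5,95+(y+.5)/3.1-.5)
P={}
for n,a,b in[('BL',(490,247),(518,52)),('FL',(378,282),(505,197)),('FR',(620,367),(748,214)),('BR',(727,327),(752,71)),
   ('ttipL',(434,335),(614,267)),]:
    P[n],e=tri(s(*a),t(*b));print(n,P[n],'gap',e)
d=lambda a,b:np.linalg.norm(P[a]-P[b])
print('widths',d('BL','BR'),d('FL','FR'),d('BL','FL'),d('BR','FR'))
for a,b in(('BL','BR'),('FL','FR')):
    v=P[a]-P[b];print('yaw',np.arctan2(-v[0],v[1]))
# box bottom corners on bench from scene
for n,p in(('bFL',(373,448)),('bFR',(603,545)),('bBR',(708,487))): print(n,onz('scene',s(*p),0))
print('light lit corners')
L={}
for n,p,z in(('TL',(47,42),195),('TR',(160,85),195),('BR',(160,270),65),('BL',(47,215),65)):
    L[n]=onz('scene',s(*p),z);print(n,L[n])
print('centre scene',sum(L.values())/4)
for a,b in(('TL','TR'),('BL','BR')):
    v=L[a]-L[b];print('yaw',np.arctan2(-v[0],v[1]),np.linalg.norm(v))
print('top view: panel top front edge z205');a,b=onz('top',t(33,104),205),onz('top',t(238,153),205);print(a,b,np.linalg.norm(a-b),np.arctan2(-(a-b)[0],(a-b)[1]))
a,b=onz('top',t(29,84),205),onz('top',t(242,128),205);print('back edge',a,b,np.linalg.norm(a-b),np.arctan2(-(a-b)[0],(a-b)[1]))
print('foot z~8');F=[onz('top',t(*p),8) for p in((98,72),(274,107),(252,214),(76,180))];print(np.array(F))
E
```

```text
BL [613.4 -29.3 107.2] gap 0.9277371879212989
FL [502.9 -19.4 113.7] gap 2.7253014198954446
FR [ 490.9 -198.6  116.1] gap 1.002932880031924
BR [ 601.7 -206.2  106.5] gap 0.4001123560577418
ttipL [450.6 -98.8 118.9] gap 1.5229714640428067
widths 177.2743476018967 179.57907700675386 111.18198262550408 111.46452378709209
yaw -0.06637251331566729
yaw -0.06683729608650565
bFL [503.1 -22.9   0. ]
bFR [ 493.5 -197.     0. ]
bBR [ 599.1 -207.4    0. ]
light lit corners
TL [545.2 307.1 195. ]
TR [522.6 178.2 195. ]
BR [516.8 173.   65. ]
BL [540.4 306.5  65. ]
centre scene [531.2 241.2 130. ]
yaw -0.1729856442409091 130.89242893588525
yaw -0.1746300237157253 135.5685434594746
top view: panel top front edge z205
[546.8 311.3 205. ] [514.1 171.9 205. ] 143.09515246458747 -0.2303619004140098
back edge [560.5 314.4 205. ] [531.2 169.5 205. ] 147.80037589678764 -0.1998163806432781
foot z~8
[[620.9 303.2   8. ]
 [592.8 158.6   8. ]
 [504.4 175.4   8. ]
 [531.3 319.2   8. ]]
```

Measurements agree with the given sizes. Flap edges came out at 177–180 and 111 mm, the lit face at about 131–135 mm, and the tongue tip within 2 mm of prediction. Next I'll do the planning and IK checks, then approach the tongue.

```bash
cat >> h.py <<'E'
BY=-0.072; H=np.array([607.5,-117.7,105.]); bx=np.array([np.cos(BY),np.sin(BY),0]); by=np.array([-np.sin(BY),np.cos(BY),0]); ez=np.array([0,0,1.])
BC=H-55*bx; BC[2]=0
LY=-0.182; LM=np.array([532.,242.,130.]); lx=np.array([np.cos(LY),np.sin(LY),0])
def down(psi): return (R.from_euler('z',psi)*R.from_quat([0,1,0,0])).as_quat()
def tong(th): return H+bx*(-140*np.cos(th)+3*np.sin(th))+ez*(140*np.sin(th)+3*np.cos(th))
def st(tag=''):
    s=env.read_state();print(tag,'t%.1f'%s['clock'],s['ee_pos'].round(1),'F',s['ft_force'].round(1),'op %.3f'%s['opening'],'j7 %.2f'%s['joint_positions'][6]);return s
E
python3 - <<'E'
from h import *
np.set_printoptions(precision=2,suppress=True)
for k in(0,np.pi):
  print('tongue',env.inverse_kinematics(tong(.08)-2*ez,down(BY+k)))
  print('tong1.7',env.inverse_kinematics(tong(1.75),down(BY+k)))
  print('tab',env.inverse_kinematics(BC-33*by+86*ez,down(BY+k)))
  print('tabup',env.inverse_kinematics(BC-33*by+215*ez,down(BY+k)))
for k in(np.pi/2,-np.pi/2):
  print('light',env.inverse_kinematics(LM-72*lx+37*ez,down(LY+k)))
E
```

```text
tongue [-0.89  0.18  1.13  2.06 -0.19  1.01  1.83]
tong1.7 [-0.59  0.47  0.98  1.52 -0.39  1.37  1.92]
tab [-0.5   0.41  0.83  1.88 -0.36  1.01  1.99]
tabup [-0.79  0.37  1.21  1.75 -0.36  1.27  2.01]
tongue [-0.83  0.16  1.05  2.06 -0.16  1.01 -1.34]
tong1.7 [-0.6   0.48  1.01  1.52 -0.41  1.37 -1.21]
tab [-0.45  0.39  0.77  1.88 -0.32  1.   -1.18]
tabup [-0.75  0.34  1.15  1.75 -0.33  1.26 -1.16]
light [-0.79  0.14  0.22  1.88 -0.03  1.13  2.4 ]
light [-1.06  0.15  0.51  1.89 -0.08  1.12 -0.7 ]
```

```bash
python3 - <<'E'
from h import *
np.set_printoptions(precision=2,suppress=True)
s=env.read_state(); env.set_gripper(.6,30); p=s['ee_pos'].copy();p[2]=360
env.move_l(p,rate=250); st('up')
j=env.read_state()['joint_positions'].copy(); j[0]=0.15; j[2]=0.05; j[6]=-1.35
env.goto_joints(j); st('swung'); 
q=down(BY+np.pi); g=tong(.08)-2*ez
print(env.inverse_kinematics(g+90*ez,q))
env.move_to(g+90*ez,q); st('above'); print(env.read_state()['joint_positions'])
for n in('scene','top'): cv2.imwrite(f'pics/{n}2.png',env.snapshot(n))
a=cv2.imread('pics/scene2.png')[90:250,300:430];b=cv2.imread('pics/top2.png')[90:220,290:430]
f=lambda i:cv2.resize(i,(390,400),interpolation=cv2.INTER_CUBIC)
cv2.imwrite('pics/m2.png',np.hstack([f(a),f(b)]))
E
```

```text
up t1.1 [168.8 627.4 360.5] F [ 0.8  0.5 -0.7] op 0.598 j7 -0.06
swung t4.3 [ 628.8 -163.4  360.5] F [-0.1  0.2 -0.1] op 0.597 j7 -1.35
[ 0.11  0.02  0.02  1.92 -0.    1.2  -1.51]
above t5.2 [ 469.9 -107.8  208.4] F [ 0.5 -0.2  0.2] op 0.602 j7 -1.51
[ 0.11  0.02  0.02  1.92 -0.    1.2  -1.51]
```

View pics/m2.png

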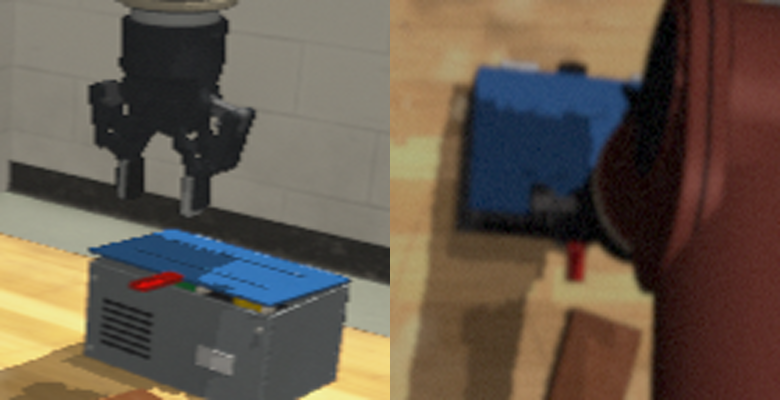

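The gripper is open across y above the box and tongue. In the left panel the fingers are at (125,180) and (190,195), with the tongue at (157,282). Now I'll descend, pinch and look.

```bash
python3 - <<'E'
from h import *
g=tong(.08)-2*ez
print(env.move_l(g,rate=120,stop_force=12)); st('down')
env.set_gripper(0,25); st('grip')
for n in('scene',): cv2.imwrite(f'pics/{n}3.png',env.snapshot(n))
a=cv2.imread('pics/scene3.png')
crop(a,300,90,430,250,4,'pics/m3.png')
E
```

```text
False
down t6.2 [ 469.1 -107.8  117.8] F [ 0.  -0.4  0.6] op 0.598 j7 -1.51
grip t6.7 [ 468.9 -107.1  117.5] F [1.  3.2 0.8] op 0.182 j7 -1.51
```

View pics/m3.png

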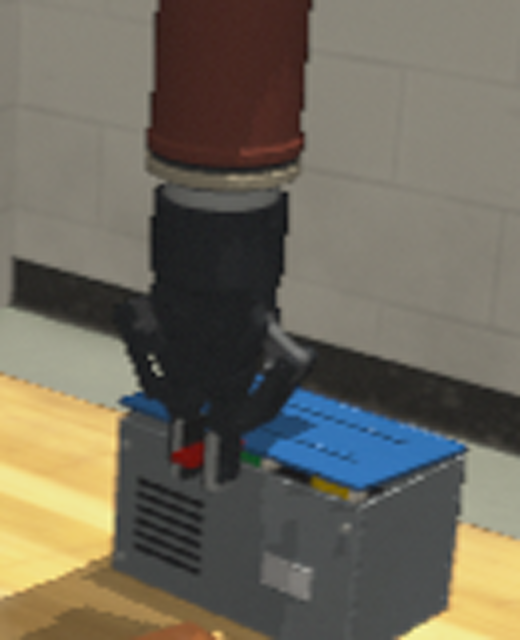

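The tongue is held (opening 0.18 × 85 ≈ 15.5 mm, as expected for 16 mm). Next, swing the flap in short chords and watch the force.

```bash
python3 - <<'E'
from h import *
for th in np.linspace(.08,1.75,13)[1:]:
    r=env.move_l(tong(th)-2*ez,rate=120,stop_force=35); st('%.2f %s'%(th,r))
    if r: break
for n in('scene','top'): cv2.imwrite(f'pics/{n}4.png',env.snapshot(n))
a=cv2.imread('pics/scene4.png')[90:250,300:460];b=cv2.imread('pics/top4.png')[60:200,290:430]
f=lambda i:cv2.resize(i,(400,400),interpolation=cv2.INTER_CUBIC)
cv2.imwrite('pics/m4.png',np.hstack([f(a),f(b)]))
E
```

```text
0.22 False t7.0 [ 472.  -107.4  136.7] F [ 0.5  5.5 -0.3] op 0.178 j7 -1.51
0.36 False t7.3 [ 477.6 -107.8  155. ] F [-1.3  5.9  0.8] op 0.180 j7 -1.51
0.50 False t7.6 [ 486.  -108.5  172.5] F [-2.5  5.4  1.1] op 0.180 j7 -1.51
0.64 False t7.9 [ 497.  -109.3  188.8] F [-3.4  5.1  2.2] op 0.181 j7 -1.51
0.78 False t8.2 [ 510.  -110.3  203.2] F [-3.2  5.6  3.4] op 0.180 j7 -1.51
0.91 False t8.6 [ 524.8 -111.5  215.7] F [-1.6  5.6  3.2] op 0.180 j7 -1.51
1.05 False t8.9 [ 541.3 -112.7  225.9] F [0.1 5.3 0.4] op 0.178 j7 -1.51
1.19 False t9.2 [ 558.7 -114.   233.7] F [ 1.4  5.5 -2. ] op 0.182 j7 -1.51
1.33 False t9.5 [ 577.1 -115.4  239.2] F [ 1.7  5.1 -4.1] op 0.182 j7 -1.52
1.47 False t9.8 [ 596.2 -116.9  242.2] F [ 1.   4.  -4.7] op 0.181 j7 -1.52
1.61 False t10.1 [ 615.8 -118.4  242.5] F [ 1.2  4.5 -4.4] op 0.181 j7 -1.52
1.75 False t10.4 [ 635.1 -119.9  240.2] F [ 0.4  3.  -2.7] op 0.181 j7 -1.52
```

View pics/m4.png

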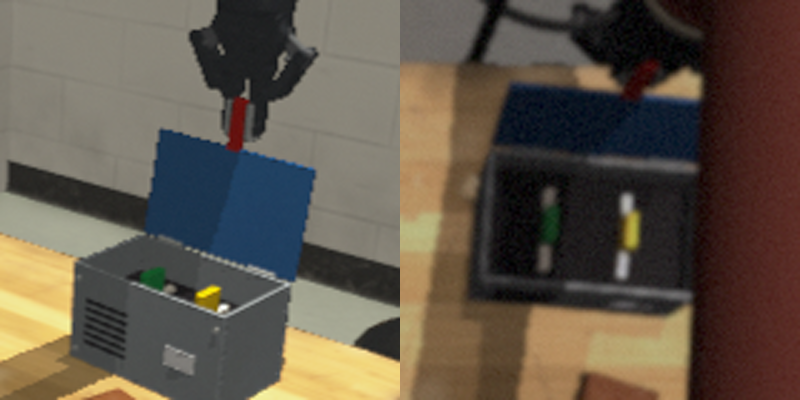

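The flap stands open, upright and leaning slightly back. The yellow tab is in the −y slot. Release, rise and locate the tab.

```bash
python3 - <<'E'
from h import *
np.set_printoptions(precision=1,suppress=True)
env.set_gripper(.6,30); p=env.read_state()['ee_pos']
env.move_l(p+70*ez,rate=200); st('up')
# stand back over the box, high, out of the top camera's way a little
c=BC-33*by
env.move_to(c+[-60,-60,0]+300*ez if False else c+260*ez,down(BY+np.pi)); st('over')
for n in('scene','top'):
    im=env.snapshot(n); cv2.imwrite(f'pics/{n}5.png',im)
for n in('4','5'):
  for cam in('scene','top'):
    im=cv2.imread(f'pics/{cam}{n}.png');h=cv2.cvtColor(im,cv2.COLOR_BGR2HSV)
    m=((h[...,0]>22)&(h[...,0]<32)&(h[...,1]>170)&(h[...,2]>60)).astype(np.uint8)
    reg=np.zeros_like(m)
    if cam=='scene': reg[170:230,330:420]=1
    else: reg[95:190,310:405]=1
    m*=reg
    k,l,s,cc=cv2.connectedComponentsWithStats(m)
    for i in range(1,k):
        if s[i,4]>8: print(n,cam,s[i],cc[i],onz(cam,cc[i],96 if cam=='top' else 85))
print('exp tab',c, 'proj top of tab',proj('top',c+96*ez),proj('scene',c+83*ez))
a=cv2.imread('pics/scene5.png')[90:250,300:460];b=cv2.imread('pics/top5.png')[60:200,290:430]
f=lambda i:cv2.resize(i,(400,400),interpolation=cv2.INTER_CUBIC)
cv2.imwrite('pics/m5.png',np.hstack([f(a),f(b)]))
a=cv2.imread('pics/top4.png')[95:180,300:400];cv2.imwrite('pics/m5b.png',cv2.resize(np.clip(a*1.5,0,255).astype(np.uint8),None,fx=7,fy=7,interpolation=cv2.INTER_CUBIC))
E
```

```text
up t11.4 [ 635.5 -120.2  311.1] F [-0.8  0.2 -0.9] op 0.601 j7 -1.52
over t11.9 [ 549.2 -146.8  259. ] F [ 0.7 -0.2  0.5] op 0.599 j7 -1.45
4 scene [378 204  10  10  71] [383.  208.5] [ 555.  -145.1   85. ]
5 scene [378 204  10  10  72] [383.1 208.5] [ 554.9 -145.3   85. ]
exp tab [ 550.3 -146.7    0. ] proj top of tab [371.2 139.8] [382.5 210. ]
```

View pics/m5.png

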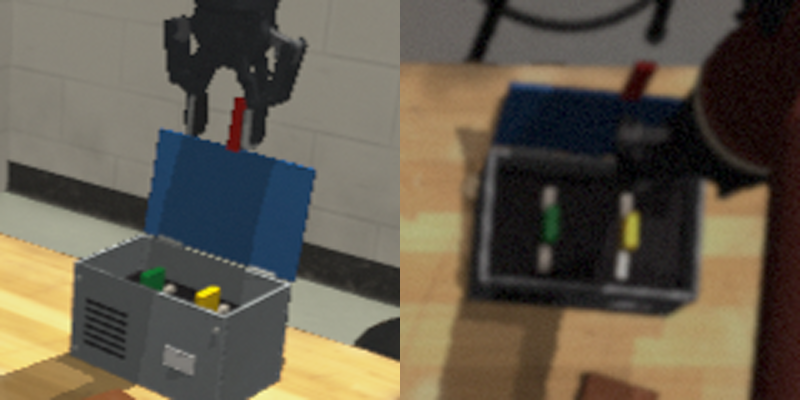

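View pics/m5b.png

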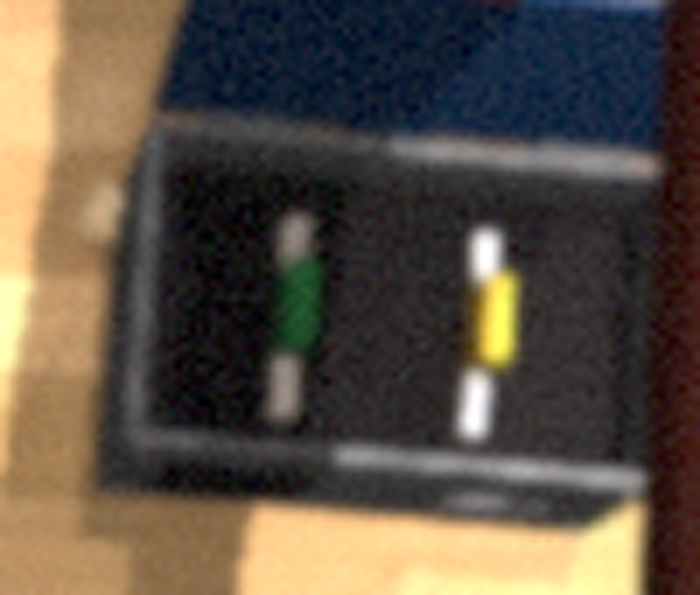

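The yellow tab is at top-view pixel (371.1,140.4), against (371.2,139.8) predicted, so the slot position is confirmed. The green tab is at (342,138) in the other slot. Descend, grip and draw the plate up.

```bash
python3 - <<'E'
from h import *
c=BC-33*by
env.set_gripper(.5); 
env.move_l(c+130*ez,rate=150); print(env.move_l(c+86*ez,rate=80,stop_force=10)); st('down')
env.set_gripper(0,40); s=st('grip')
p=s['ee_pos'].copy()
r=env.move_l(p+20*ez,rate=60,stop_force=20); st('20 %s'%r)
if not r:
    r=env.move_l(p+70*ez,rate=80,stop_force=20); st('70 %s'%r)
    r=env.move_l(p+130*ez,rate=120,stop_force=20); st('130 %s'%r)
for n in('scene','top'): cv2.imwrite(f'pics/{n}6.png',env.snapshot(n))
a=cv2.imread('pics/scene6.png')[90:250,300:460];b=cv2.imread('pics/top6.png')[60:200,290:430]
f=lambda i:cv2.resize(i,(400,400),interpolation=cv2.INTER_CUBIC)
cv2.imwrite('pics/m6.png',np.hstack([f(a),f(b)]))
E
```

```text
False
down t14.0 [ 550.3 -146.7   86. ] F [0.1 0.  0.3] op 0.500 j7 -1.45
grip t14.4 [ 550.7 -146.7   86.6] F [ 0.1 -0.6  3. ] op 0.108 j7 -1.45
20 False t14.9 [ 550.9 -146.7  106.9] F [ 0.4  1.  -2.2] op 0.108 j7 -1.45
70 False t15.7 [ 550.5 -146.7  156.4] F [ 0.2 -0.7 -1.9] op 0.107 j7 -1.45
130 False t16.3 [ 550.4 -146.6  215.8] F [ 0.3  0.3 -1.9] op 0.110 j7 -1.45
```

View pics/m6.png

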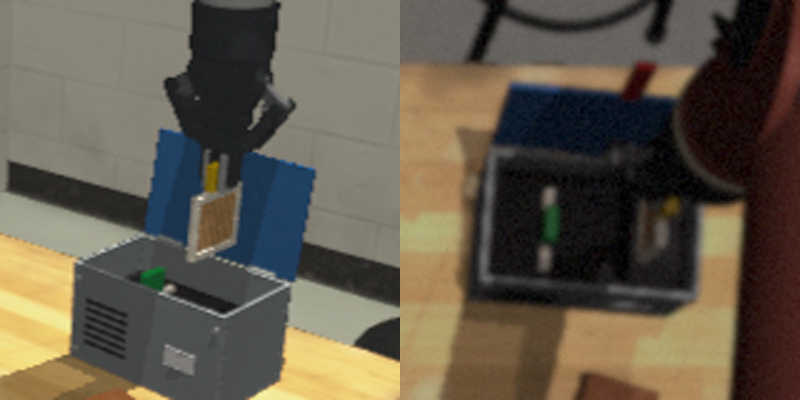

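The plate is out and hanging straight in the grip (opening 9 mm on the 10 mm tab, weight change about 1–2 N), and the green one is still in its slot. Now carry it to a standoff in front of the light, then approach.

```bash
python3 - <<'E'
from h import *
np.set_printoptions(precision=2,suppress=True)
z=235*ez
p0=env.read_state()['ee_pos']; env.move_l([p0[0]-70,p0[1]+20,235],rate=150); st('a')
q=down(LY-np.pi/2)
so=LM-125*lx; so[2]=230
print(env.inverse_kinematics(so,q))
env.move_to([445,70,235],down(BY+np.pi+.7)); st('b')
print(env.inverse_kinematics(so,q))
env.move_to(so,q); st('c')
t=LM-72*lx+48.5*ez
env.move_l(so*[1,1,0]+t[2]*ez,rate=100); r=env.move_l(t,rate=60,stop_force=8); env.sleep(.3); st('d %s'%r)
for n in('scene','top'): cv2.imwrite(f'pics/{n}7.png',env.snapshot(n))
a=cv2.imread('pics/scene7.png')[90:230,210:350];b=cv2.imread('pics/top7.png')[90:210,140:260]
f=lambda i:cv2.resize(i,(400,400),interpolation=cv2.INTER_CUBIC)
cv2.imwrite('pics/m7.png',np.hstack([f(a),f(b)]))
E
```

```text
a t17.1 [ 480.6 -126.7  234.9] F [ 0.3  0.  -1.6] op 0.109 j7 -1.47
[-0.25  0.04 -0.42  1.86  0.02  1.25 -0.86]
b t17.9 [445.4  69.6 234.8] F [ 0.7 -0.8 -1.7] op 0.109 j7 -1.19
[-0.29  0.03 -0.39  1.86  0.01  1.25 -0.86]
c t18.7 [409.8 263.6 229.8] F [ 0.4 -0.8 -1.1] op 0.109 j7 -0.86
d False t20.7 [461.  255.1 178.6] F [-0.  -0.3 -1.3] op 0.112 j7 -0.82
```

View pics/m7.png

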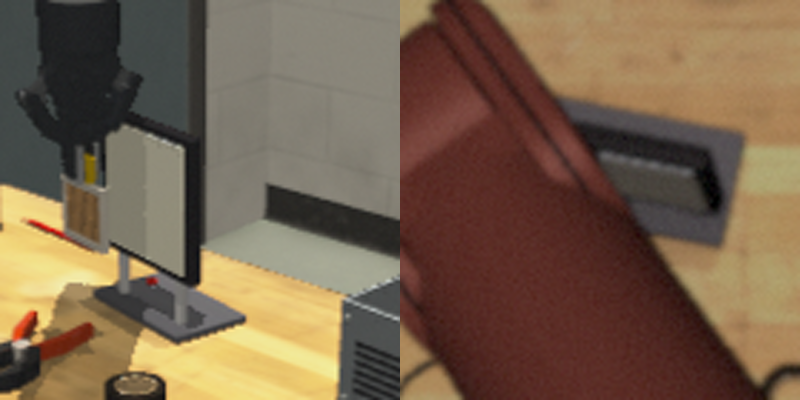

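View pics/scene7.png

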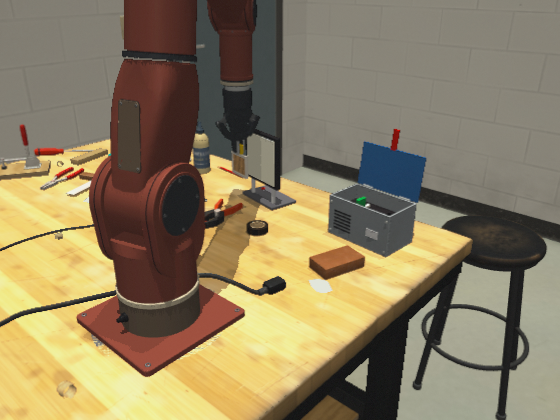

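The plate hangs upright in front of the lit face (crop: corners near (62,175) and (106,250)), there's no contact force, and the flap is still open. Next I'll check the plate corners numerically and re-measure the light's yaw.

```bash
python3 - <<'E'
from h import *
np.set_printoptions(precision=1,suppress=True)
S=cv2.imread('pics/scene7.png');crop(S,220,130,300,210,7,'pics/m8.png')
s=env.read_state();print(s['orientation'],down(LY-np.pi/2));
ly=np.array([-lx[1],lx[0],0]); C=s['ee_pos']-48.5*ez
f=lambda P:(proj('scene',P)-[220,130]+.5)*7-.5
n=-lx*4
for a in(1,-1):
  for b in(32,-32): print('plate near corner y',a*35,'z',b,f(C+n+ly*35*a+b*ez))
for a in(65,-65):
  for b in(65,-65): print('lit',a,b,f(LM+ly*a+b*ez))
E
```

```text
[0.8 0.6 0.  0. ] [0.8 0.6 0.  0. ]
plate near corner y 35 z 32 [ 72.8 136.2]
plate near corner y 35 z -32 [ 78.5 289.3]
plate near corner y -35 z 32 [173.6 181.9]
plate near corner y -35 z -32 [177.6 339.7]
lit 65 65 [187.3   5.1]
lit 65 -65 [194.3 304.9]
lit -65 65 [381.4  80.6]
lit -65 -65 [381.7 397.2]
```

View pics/m8.png

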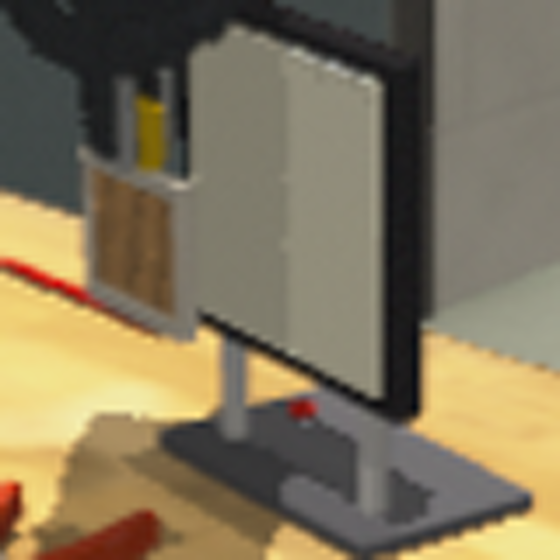

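```bash
python3 - <<'E'
from h import *
np.set_printoptions(precision=2,suppress=True)
S=cv2.imread('pics/scene0.png');g=cv2.resize(S[120:200,240:285],None,fx=4,fy=4,interpolation=cv2.INTER_LINEAR)
h=cv2.cvtColor(g,cv2.COLOR_BGR2HSV);m=((h[...,2]>95)&(h[...,1]<60)).astype(np.uint8)
k,l,s,c=cv2.connectedComponentsWithStats(m);i=l[40*4,20*4];m=(l==i);print(s[i])
ys,xs=np.nonzero(m);x0,x1=xs.min(),xs.max()
cols=np.arange(x0+10,x1-10);top=[np.nonzero(m[:,x])[0].min() for x in cols];bot=[np.nonzero(m[:,x])[0].max()+1 for x in cols]
to=lambda x,y:((x+.5)/4-.5+240,(y)/4-.5+120)
for nm,e,z in(('top',top,195),('bot',bot,65)):
    vx,vy,X,Y=cv2.fitLine(np.array([cols,e],np.float32).T,cv2.DIST_HUBER,0,.01,.01).ravel()
    a,b=[onz('scene',to(x,Y+(x-X)*vy/vx),z) for x in(x0,x1+1)]
    v=a-b;print(nm,a,b,'len',np.linalg.norm(v),'yaw',np.arctan2(-v[0],v[1]),'mid',(a+b)/2)
T=cv2.imread('pics/top0.png')
E
```

```text
[   27    43   112   224 19281]
top [545.84 307.82 195.  ] [518.91 175.73 195.  ] len 134.80780749879003 yaw -0.20112980473668104 mid [532.37 241.78 195.  ]
bot [542.56 308.72  65.  ] [517.06 174.17  65.  ] len 136.95115401983642 yaw -0.18735800834947736 mid [529.81 241.44  65.  ]
```

The fitted edges give a light yaw of −0.19 and a centre of (531,242), so the pose is within about 1 mm and 0.5°. The tape, block and clamp are unchanged in view. Hand in.

```bash
python3 - <<'E'
from h import *
a=cv2.imread('pics/scene0.png').astype(int);b=cv2.imread('pics/scene7.png').astype(int)
for n,(x0,y0,x1,y1) in dict(tape=(245,218,270,238),block=(305,246,367,278),clamp_tip=(226,202,244,214)).items(): print(n,np.abs(a-b)[y0:y1,x0:x1].mean().round(1))
st('final'); env.sign_off()
E
```

```text
tape 13.8
block 0.9
clamp_tip 46.1
final t20.8 [461.1 255.1 178.6] F [ 0.3 -0.5 -0.7] op 0.111 j7 -0.82
the job is handed in; nothing more can be done
```

The job is handed in at 20.8 s of the 58 s allowed. The flap is open, and the arm is still holding the yellow-tabbed plate in front of the inspection light.

**What I did:** I pinched the red tongue and swung the flap to about 1.75 rad, past upright. I then drew the yellow-tabbed plate straight up out of its slot and held it upright facing the lit face.

**Checks that agreed:**
- **Plate and light:** The plate is about 72 mm from the lit face. Measured against two fits of the light, it is within about 2 mm of centre and 0.5° of square.
- **Plate corners:** The mean of the plate's corners in the scene image is within about 1 px of where I expected it. Single corners were up to about 2 px off, read by eye.
- **Contact:** The force on the tool was near zero, so the plate is not touching the light.
- **Flap and green plate:** In the last picture the flap stands open and the green-tabbed plate is still in its slot.

**Checks that disagreed or were weak:**
- **Bystanders:** In the before/after image comparison the sanding block was unchanged (0.9 grey levels). The patches at the tape roll (13.8) and clamp tip (46.1) did change. The arm's new shadow falls there, and no contact force showed while the arm passed well above them. By eye both look unmoved, but the comparison does not prove it.
- **Light yaw:** Individual estimates ranged from −0.17 to −0.23 rad. I used −0.182, and the final edge fit gave about −0.19.

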